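# Restock the thread row: old spool forward, full spool behind

### The job

On the little two-lane riser shelf of the cutting table, pull the part-used thread spool forward along its lane until it stands upright at the front edge, nearest the robot. Then stand the full new spool from the table upright behind it in the same lane. Leave the bobbin case in the other lane where it is.

Things in the scene. Friction and masses are not known exactly. Their poses are not given: they have to be found in the camera images.
- shelf: Fixed plywood riser shelf, 204 deep (x) x 206 wide (y), open above. Origin: centre of its underside, on the table; x points from the front (robot side) to the back, z up. Board top 50 mm up. Two lanes along x, centred at y = +48.5 and -48.5 mm, each 85 wide, x from -90 to +90 mm inside, bounded by strips 12 thick, 8 high (22 high at the back).
- old_spool_center (a point): Centre (45 mm up) of the part-used spool, 90 mm high, 80 g, upright in the back half of one lane. Brown round foot, diameter 54, 5 thick; thin cream winding, diameter 32, from 5 to 80 mm up; brown core end, diameter 24, above. z is its axis.
- new_spool_center (a point): Centre (45 mm up) of the full new spool, 90 mm high, 150 g, upright on the table to the left or right of the shelf. Brown round foot, diameter 54, 5 thick; thick cream winding, diameter 50, from 5 to 80 mm up; brown core end above. A bare brown core of the same height, without thread, also stands on the table: not that one. z is its axis.
- bobbin_case_center (a point): Centre (21 mm up) of the grey bobbin case, 100 x 50 x 42 mm, steel bobbins in its top, lying lengthwise (x) in the other lane. Stays where it is.
Things that resemble listed ones, but are neither listed nor needed, are in the scene too. What is shaped like the part that bears old_spool_center but blue is not meant.

How it is judged:
By the outcome, as a careful person would: the job done as asked, in the order asked, and still so for the second after the job is handed in, with the robot touching nothing.
It also fails if it takes over 54 s, if anything falls off the work surface, if the arm or the gripper's body presses on something with over 40 N, if the wrist force passes 120 N, or if a joint passes its speed limit or range.

### The arm

A 6-joint arm with a two-finger parallel gripper is mounted at the origin on the work surface. World frame = base frame: x ahead of the robot, y to its left, z up, the work surface at z = 0. Lengths are in m, angles in degrees, forces in N, time in s.
With the tool pointing down it reaches from about 0.4 to 0.825 m from the base axis. Payload 7 kg.
Tool frame: the origin (TCP) lies on the mounting face of the last link; the fingertips stand 178 mm ahead of it and the grasp point (between the pads) lies 159 mm ahead of it (ctrl.tip_extent is the distance from the TCP to the fingertips, in m); z points along the fingers, y is the direction in which the jaws open and shut (so a half turn about z gives the same grasp; the last joint's range is limited). The gripper opens to 88 mm and grips with 3 to 60 N. Pads are 19 mm wide; open, the fingers measure 130 mm over their backs; the gripper's body (78 mm by 193 mm) begins 47 mm behind the grasp point.
Start: joints at [91.45, 20.546, 0.682, 0, -70.136, -16.507], TCP at [0.175, 0.652, 0.405] pointing down, gripper open.
Joint ranges: [-176.03, 176.03], [-82.01, 121.73], [-58.28, 71.71], [-173.87, 95.51], [-174.79, -0.11], [-173.66, 173.66]. Speed limits (degrees/s): [136.94, 136.94, 172.46, 180, 180, 180].

### API

Orientations are given as [roll, pitch, yaw] about the fixed x, y, z axes, in that order (R = Rz(yaw) Ry(pitch) Rx(roll)).
In Python, from plant import ctrl gives the robot as it stands. The module is installed in compiled form; this text tells all that it offers.
- The arm moves only by the tool carry_out, never from a script. Its argument "moves" is text: rows parted by semicolons, each of 7 numbers parted by spaces: the finger opening in m, from 0 to 0.0876, then the shift along the tool's x, y, z in m, then the turn, a rotation vector about the tool's x, y, z in rad. A call has 1 to 20 rows; each row is the pose to reach, as a shift and turn from the pose commanded when the call began, along the tool's axes at that moment; what a row does not reach only later rows make up. A row lasts 1/10 s, in which the tool goes at most 50 mm and 8.59 degrees, less where a joint would pass 70% of its speed; a pose out of reach is approached as far as the arm can. A call with a gripper value outside its range is refused whole. The fingers move at their own pace and stop on an object; the grip force is fixed at half the most. Time passes only in rows, so rows that repeat a pose let the fingers close. It gives the time, the measured TCP pose, the force and the opening at its end, in the units of the state.
- ctrl.get_obs(): the state, without advancing time (a new reading comes with each control period).
- ctrl.snapshot(name): name is "side" or "top"; returns a dict with "image" (420x560x3 uint8, red, green, blue), "K" (3x3 intrinsics, pixels), "k1" (the pictures are not rectified: a ray, as slopes to the right and down, at radius r is drawn at 1 + k1 r^2 times it, then the intrinsics apply), "R" (3x3) and "t" (3): a world point X has camera coordinates R X + t. Camera axes: x right, y down, z forward; pixel columns grow to the right and rows downward; lengths in m; the calibration is good to about 2 mm. A picture is of the moment at which its call begins. There is no depth.
- ctrl.close_job(): hands the job in, once; it reports no verdict.
Trained networks look in a picture, given as the dict that the camera call returned (one of the last four; its "shot" number tells which), for a name from the list of things; names that differ only in an ending like _2 or _b are one class to them, and where a whole thing is asked for, a point or a joint stands for the part that bears it (a point fixed in the world has none). Each returns a list of dicts, best first, with "confidence" (0 to 1); they miss things now and then, are a little off and sometimes report something else, mostly with a low value. They report only what shows in the picture. A call takes as long as a camera call. They do not tell look-alikes from the thing itself.
- ctrl.recognise(picture, label): "extent" ([left, top, right, bottom] in pixels, round what is visible of it).
- ctrl.trace(picture, label): "region" (420x560 bool, what is visible of it) and "extent" ([left, top, right, bottom] in pixels, round what is visible of it).
- ctrl.mark_of(picture, label): "at" ([row, column] in pixels: a listed point, or the origin of a listed thing).
The state is a dict: "clock": time; "joint_pos": joint angles; "qvel": joint speeds; "tau": joint torques, N m; "tool_pos": TCP position; "orientation": TCP orientation; "force": force on the tool from outside, world axes, zero at the start; "moment": the same for the moment, N m; "opening": finger opening in m.
Only numpy, scipy, OpenCV 4.12 (cv2) and the standard library are available. Lean on these libraries where they do the work, as an engineer would, in place of code of your own. Each camera call takes 0.05 s, during which the arm holds its last target.

## Working session

There is one attempt and no reset: what is moved stays moved. The work goes in short steps, Python scripts to look and compute and a tool call to move; the robot and the scene stay as the last step left them, time stands still between calls to the robot, and variables do not carry over. Pictures are saved under pics/ and viewed, and the job is handed in when it is done.

Besides the shell and the picture viewer there is one more tool, called after "Emit:" by a JSON object that holds its "op" and its "data". carry_out: Moves the arm, as the interface text tells. Its arguments: {"type":"object","properties":{"moves":{"type":"string"}},"required":["moves"]}

```bash
mkdir -p pics; cat > h.py <<'E'
import numpy as np, cv2
from plant import ctrl
def ray(s,row,col):
    K=np.array(s["K"]);R=np.array(s["R"]);t=np.array(s["t"])
    d=np.array([(col-K[0,2])/K[0,0],(row-K[1,2])/K[1,1]]);u=d.copy()
    for _ in range(30): u=d/(1+s["k1"]*(u@u))
    return -R.T@t, R.T@np.array([u[0],u[1],1.])
def atz(s,row,col,z):
    o,v=ray(s,row,col); return o+v*(z-o[2])/v[2]
def proj(s,X):
    K=np.array(s["K"]);c=np.array(s["R"])@np.array(X)+np.array(s["t"]);u=c[:2]/c[2];u=u*(1+s["k1"]*(u@u))
    return K[0,0]*u[0]+K[0,2],K[1,1]*u[1]+K[1,2]
def save(s,n): cv2.imwrite("pics/"+n+".png",s["image"][:,:,::-1])
E
python3 - <<'E'
from h import *
for n in("top","side"):
    s=ctrl.snapshot(n);save(s,n+"0");print(n,np.round(-np.array(s["R"]).T@np.array(s["t"]),3))
    for l in("shelf","old_spool_center","new_spool_center","bobbin_case_center"):
        for d in ctrl.mark_of(s,l)[:5]:
            z={"shelf":0,"old_spool_center":.095,"new_spool_center":.045,"bobbin_case_center":.071}[l]
            print(l,np.round(d["at"],1),round(d["confidence"],2),np.round(atz(s,*d["at"],z),3))
print(ctrl.get_obs())
E
```

```text
top [ 0.248 -0.026  1.344]
shelf [190.8 295.2] 0.64 [ 0.589 -0.079  0.   ]
old_spool_center [213.1 214.5] 0.7 [0.51  0.125 0.095]
old_spool_center [164.6 227.8] 0.65 [0.634 0.093 0.095]
new_spool_center [260.  147.8] 0.67 [0.401 0.299 0.045]
new_spool_center [170.1 278.4] 0.54 [ 0.633 -0.034  0.045]
new_spool_center [186.2 296.2] 0.3 [ 0.59  -0.08   0.045]
bobbin_case_center [173.8 318. ] 0.89 [ 0.615 -0.135  0.071]
side [ 0.051 -0.456  0.663]
shelf [232.  322.7] 0.95 [ 0.597 -0.075  0.   ]
old_spool_center [189.3 318.4] 0.98 [ 0.617 -0.033  0.095]
old_spool_center [177.6 281.9] 0.9 [0.586 0.055 0.095]
old_spool_center [195.7 242.1] 0.69 [0.474 0.07  0.095]
new_spool_center [183.7 159. ] 0.79 [0.39  0.296 0.045]
new_spool_center [217.6 350.1] 0.24 [ 0.642 -0.115  0.045]
bobbin_case_center [214.2 351.9] 0.8 [ 0.629 -0.125  0.071]
{'clock': 0.5, 'joint_pos': array([ 9.14487539e+01,  2.05482838e+01,  6.79288529e-01, -1.73493112e-03,
       -7.01359226e+01, -1.65075299e+01]), 'qvel': array([-0.03296851,  0.0706467 , -0.00085079, -0.08568057,  0.00360014,
       -0.0069741 ]), 'tau': array([ 1.50040301e-03, -5.81799209e+01,  2.93067473e+01,  6.99692488e+00,
        1.19427434e-02, -3.89864294e-05]), 'tool_pos': array([0.17537138, 0.65178556, 0.40461374]), 'orientation': array([ 1.79994821e+02,  1.67045537e-04, -1.50593656e+01]), 'force': array([-0.39919925,  0.54701076,  0.13084287]), 'moment': array([ 0.00685412, -0.01959555,  0.01766328]), 'opening': 0.08809517175314999}
```

View pics/top0.png

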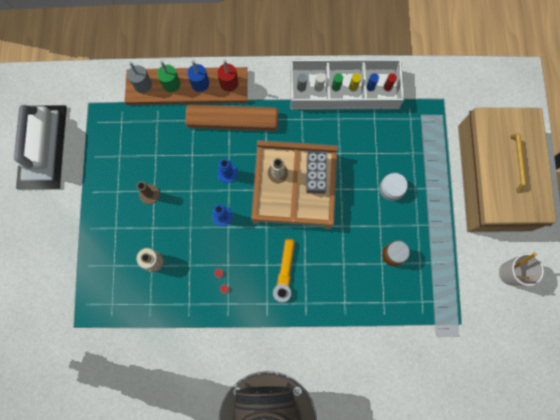

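View pics/side0.png

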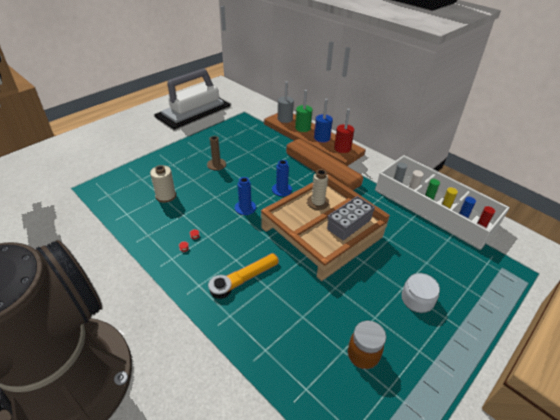

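```bash
python3 - <<'E'
import cv2
a=cv2.imread("pics/top0.png")[110:300,120:370]
b=cv2.imread("pics/side0.png")[130:330,120:430]
cv2.imwrite("pics/c1.png",cv2.resize(a,None,fx=3.1,fy=3.1,interpolation=cv2.INTER_CUBIC))
cv2.imwrite("pics/c2.png",cv2.resize(b,None,fx=2.5,fy=2.5,interpolation=cv2.INTER_CUBIC))
E
```

```text
(no output)
```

View pics/c1.png

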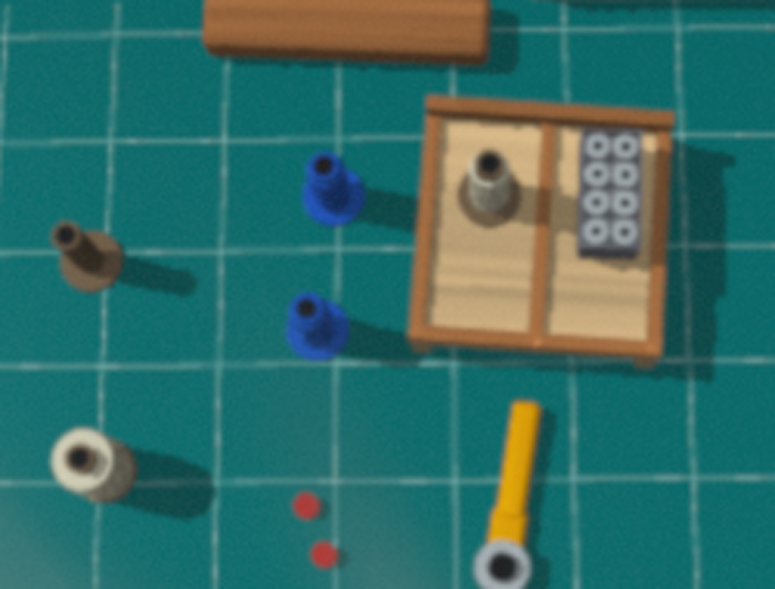

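View pics/c2.png

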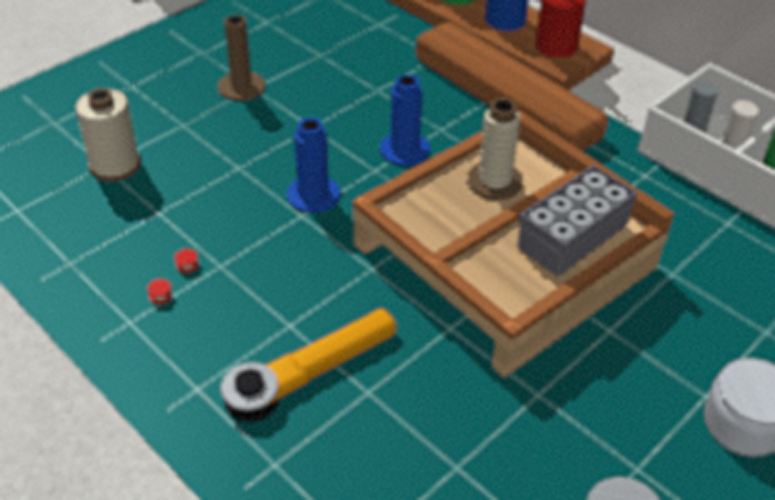

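Candidates for the old spool: cream spool in the left lane (top view, row 170 col 278). The blue look-alikes at (170,227) and (214,221) are out. Candidates for the new spool: thick cream one (260,148). The bare brown core (190,148) is out. The crops confirm both choices. Next I measure precisely.

```bash
cat > fit.py <<'E'
from h import *
from scipy.optimize import least_squares
T=ctrl.snapshot("top");S=ctrl.snapshot("side")
def loc(p,l):
    x,y,a=p;c,s=np.cos(a),np.sin(a);return [x+c*l[0]-s*l[1],y+s*l[0]+c*l[1],l[2]]
tp=lambda u,v:(u/3.1+120,v/3.1+110); sp=lambda u,v:(u/2.5+120,v/2.5+130)
obs=[(T,tp(428,96),(.102,.103,.072)),(T,tp(674,113),(.102,-.103,.072)),(T,tp(430,328),(-.09,.091,.058)),(T,tp(548,333),(-.09,-.006,.058)),
(S,sp(355,205),(-.102,.103,.058)),(S,sp(515,330),(-.102,-.103,.058))]
f=lambda p:np.concatenate([np.array(proj(S_,loc(p,l)))-uv for S_,uv,l in obs])
r=least_squares(f,[.6,-.07,-.05]);print(r.x[:2],np.degrees(r.x[2]));print(np.round(f(r.x).reshape(-1,2),1))
p=r.x;np.save("shelf.npy",p)
# spools: fit x,y with silhouettes of region
def cyl(xy,z0,prof):
    pts=[]
    for R,a,b in prof:
        for z in(a,b):
            for th in np.linspace(0,2*np.pi,40): pts.append([xy[0]+R*np.cos(th),xy[1]+R*np.sin(th),z0+z])
    return np.array(pts)
old=[(.027,0,.005),(.016,.005,.08),(.012,.08,.09)];new=[(.027,0,.005),(.025,.005,.08),(.012,.08,.09)]
def mask(s,xy,z0,prof):
    m=np.zeros((420,560),np.uint8)
    for q in prof:
        P=np.array([proj(s,X) for X in cyl(xy,z0,[q])],np.float32)
        cv2.fillConvexPoly(m,cv2.convexHull(np.round(P*16).astype(np.int32)),1,shift=4)
    return m>0
from scipy.optimize import minimize
for nm,lab,z0,prof,g in(("old","old_spool_center",.05,old,(.622,-.033)),("new","new_spool_center",0,new,(.395,.297))):
    regs=[]
    for s in(T,S):
        e=np.array(proj(s,[*g,z0+.045])); c=[]
        for d in ctrl.trace(s,lab):
            b=d["extent"];dd=np.hypot((b[0]+b[2])/2-e[0],(b[1]+b[3])/2-e[1]);c.append((dd,d))
        if c:
            dd,d=min(c,key=lambda q:q[0]);print(nm,"dist",round(dd,1),d["confidence"],d["extent"])
            if dd<15: regs.append((s,np.array(d["region"])))
    def cost(xy,rs):
        return sum(1-(mask(s,xy,z0,prof)&m).sum()/(mask(s,xy,z0,prof)|m).sum() for s,m in rs)
    for rs in [regs]+[[q] for q in regs]:
        o=minimize(cost,g,args=(rs,),method="Nelder-Mead",options=dict(initial_simplex=[g,(g[0]+.01,g[1]),(g[0],g[1]+.01)],xatol=2e-4,maxiter=60));print(nm,np.round(o.x,4),round(o.fun,3))
        if rs is regs: np.save(nm+".npy",o.x)
O=np.load("old.npy");N=np.load("new.npy")
c,s_=np.cos(p[2]),np.sin(p[2]);d=O-p[:2];print("old local",c*d[0]+s_*d[1],-s_*d[0]+c*d[1])
for n,s,k,off in(("t",T,3.1,(120,110)),("s",S,2.5,(120,130))):
    im=s["image"][:,:,::-1][off[1]:off[1]+190,off[0]:off[0]+(250 if n=="t" else 310)]
    im=cv2.resize(im,None,fx=k,fy=k,interpolation=cv2.INTER_CUBIC)
    def pl(P,col): cv2.polylines(im,[np.round([((u-off[0])*k,(v-off[1])*k) for u,v in(proj(s,X) for X in P)]).astype(np.int32)],True,col,1)
    pl([loc(p,(a*.102,b*.103,.058)) for a,b in((-1,-1),(-1,1),(1,1),(1,-1))],(0,0,255))
    pl([loc(p,(a,b,.05)) for a,b in((-.09,.006),(-.09,.091),(.09,.091),(.09,.006))],(255,0,255))
    for xy,z0,prof in((O,.05,old),(N,0,new)):
        for q in prof:
            P=cyl(xy,z0,[q]);pl(P[:40],(0,255,0));pl(P[40:],(0,255,0))
    cv2.imwrite("pics/fit_%s.png"%n,im)
E
python3 fit.py
```

```text
[ 0.59427428 -0.07752907] -3.8271223625481743
[[-0.2  0.4]
 [ 0.2 -0.7]
 [-0.9 -0.3]
 [-0.6  0.2]
 [-0.2 -1.1]
 [ 0.8  2.2]]
old dist 3.8 0.55 [269.0, 160.5, 288.8, 184.4]
old dist 1.0 0.55 [309.1, 167.0, 331.4, 211.1]
old [ 0.623  -0.0305] 0.183
old [ 0.6239 -0.0316] 0.1
old [ 0.6232 -0.0295] 0.075
new dist 2.2 0.9 [136.8, 253.6, 164.3, 271.0]
new dist 5.0 0.95 [146.8, 169.9, 178.1, 204.6]
new [0.3999 0.2956] 0.257
new [0.403  0.2954] 0.178
new [0.401 0.298] 0.071
old local 0.025548630707040842 0.048795641981578396
```

View pics/fit_t.png

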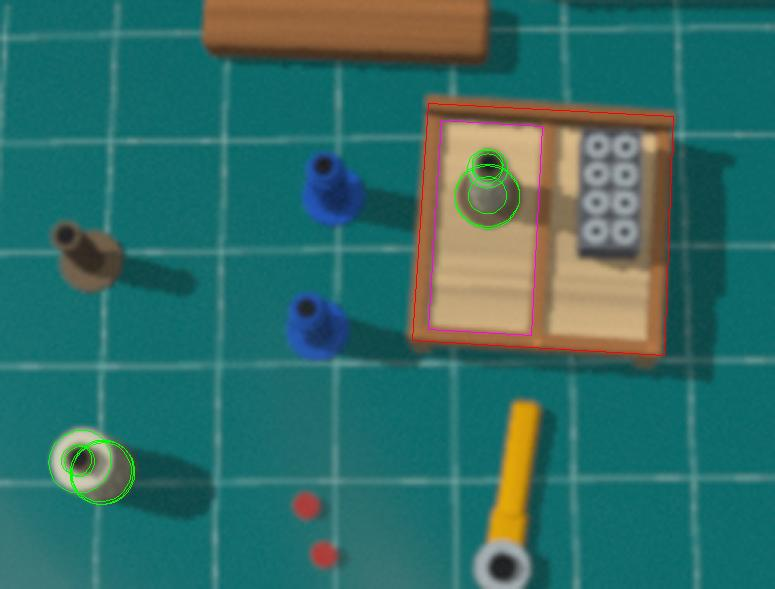

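View pics/fit_s.png

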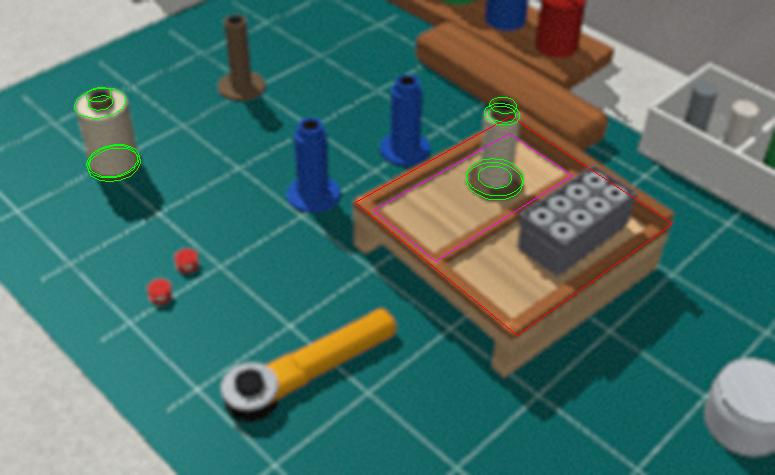

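```bash
cat > sh.py <<'E'
from h import *
from scipy.spatial.transform import Rotation as Ro
import sys
def shift(x,y,z,yaw):
    o=ctrl.get_obs();R=Ro.from_euler("xyz",o["orientation"],degrees=True)
    G=Ro.from_euler("xyz",[180,0,yaw],degrees=True)
    print("pose",np.round(o["tool_pos"],4),np.round(o["orientation"],2),"open",round(o["opening"],4),"F",np.round(o["force"],1),"t",o["clock"])
    print("shift",np.round(R.inv().apply(np.array([x,y,z])-o["tool_pos"]),4),"rot",np.round((R.inv()*G).as_rotvec(),4))
if __name__=="__main__": shift(*map(float,sys.argv[1:]))
E
python3 sh.py .623 -.031 .40 -93.83
```

```text
pose [0.1754 0.6518 0.4047] [-180.      0.    -15.06] open 0.0875 F [-0.5  0.8  0.1] t 0.8
shift [0.6096 0.5431 0.0047] rot [-0.0000e+00  1.0000e-04  1.3749e+00]
```

Emit:
{"op": "carry_out", "data": {"moves": "0.0876 0.610 0.543 0.005 0 0 1.375;0.0876 0.610 0.543 0.005 0 0 1.375;0.0876 0.610 0.543 0.005 0 0 1.375;0.0876 0.610 0.543 0.005 0 0 1.375;0.0876 0.610 0.543 0.005 0 0 1.375;0.0876 0.610 0.543 0.005 0 0 1.375;0.0876 0.610 0.543 0.005 0 0 1.375;0.0876 0.610 0.543 0.005 0 0 1.375;0.0876 0.610 0.543 0.005 0 0 1.375;0.0876 0.610 0.543 0.005 0 0 1.375;0.0876 0.610 0.543 0.005 0 0 1.375;0.0876 0.610 0.543 0.005 0 0 1.375;0.0876 0.610 0.543 0.005 0 0 1.375;0.0876 0.610 0.543 0.005 0 0 1.375;0.0876 0.610 0.543 0.005 0 0 1.375;0.0876 0.610 0.543 0.005 0 0 1.375;0.0876 0.610 0.543 0.005 0 0 1.375;0.0876 0.610 0.543 0.005 0 0 1.375;0.0876 0.610 0.543 0.005 0 0 1.375;0.0876 0.610 0.543 0.005 0 0 1.375"}}

```text
clock: 2.8
tool_pos: [0.6229, -0.0301, 0.3999]
orientation: [-180.0, 0.0, -93.8]
force: [-0.3, -0.2, 0.3]
opening: 0.0879
```

```bash
python3 sh.py .623 -.031 .267 -93.83; python3 -c "
from h import *
save(ctrl.snapshot('side'),'s1')"
```

```text
pose [ 0.6229 -0.0301  0.3999] [-1.7999e+02  2.0000e-02 -9.3790e+01] open 0.0879 F [-0.3 -0.2  0.3] t 2.8
shift [ 9.000e-04 -1.000e-04  1.329e-01] rot [-0.0002  0.0003  0.0008]
```

View pics/s1.png

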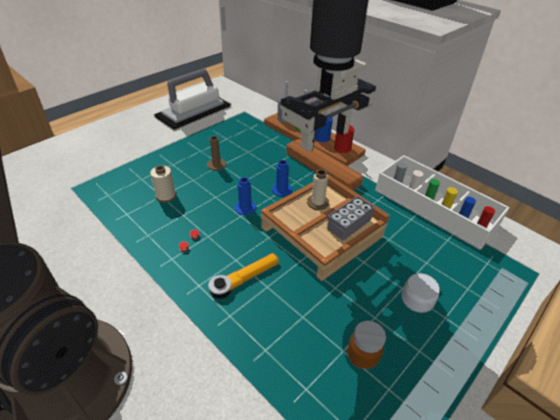

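Emit:
{"op": "carry_out", "data": {"moves": "0.0876 0.001 0 0.03 0 0 0;0.0876 0.001 0 0.06 0 0 0;0.0876 0.001 0 0.09 0 0 0;0.0876 0.001 0 0.11 0 0 0;0.0876 0.001 0 0.125 0 0 0;0.0876 0.001 0 0.135 0 0 0;0.0876 0.001 0 0.14 0 0 0;0.0876 0.001 0 0.14 0 0 0;0.05 0.001 0 0.14 0 0 0;0.05 0.001 0 0.14 0 0 0;0.04 0.001 0 0.14 0 0 0;0.036 0.001 0 0.14 0 0 0;0.032 0.001 0 0.14 0 0 0;0.02 0.001 0 0.14 0 0 0;0.01 0.001 0 0.14 0 0 0;0.01 0.001 0 0.14 0 0 0;0.01 0.001 0 0.14 0 0 0;0.01 0.001 0 0.14 0 0 0"}}

```text
clock: 4.65
tool_pos: [0.6233, -0.032, 0.2596]
orientation: [180.0, -0.0, -93.8]
force: [-0.2, -0.3, 0.0]
opening: 0.0316
```

```bash
cat > tgt.py <<'E'
from h import *
p=np.load("shelf.npy")
def w(x,y): c,s=np.cos(p[2]),np.sin(p[2]);return np.round([p[0]+c*x-s*y,p[1]+s*x+c*y],4)
print("old",w(-.062,.0485),"new",w(.028,.0485))
E
python3 tgt.py;python3 sh.py $(python3 -c "
from tgt import *
" >/dev/null; python3 -c "
import tgt
a=tgt.w(-.062,.0485);print(a[0],a[1])" | tail -1) .26 -93.83; python3 -c "
from h import *
for n in('top','side'): save(ctrl.snapshot(n),n+'2')
a=cv2.imread('pics/top2.png')[110:250,170:390];b=cv2.imread('pics/side2.png')[120:260,220:440]
cv2.imwrite('pics/m2.png',cv2.resize(np.hstack([a,b]),None,fx=1.8,fy=1.8))"
```

```text
old [ 0.5356 -0.025 ] new [ 0.6254 -0.031 ]
pose [ 0.6233 -0.032   0.2596] [179.99  -0.   -93.84] open 0.0316 F [-0.2 -0.3  0. ] t 4.65
shift [-0.0011  0.0879 -0.0004] rot [ 0.0001 -0.     -0.0001]
```

View pics/m2.png

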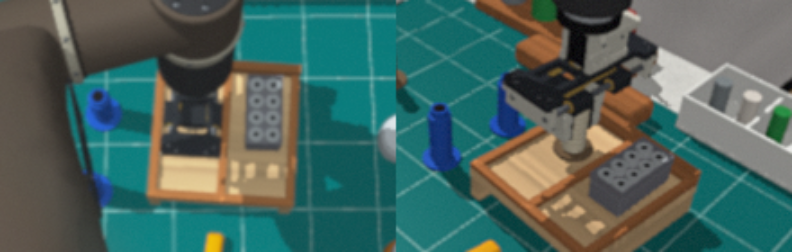

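Emit:
{"op": "carry_out", "data": {"moves": "0.01 0 0.005 0 0 0 0;0.01 0 0.012 0 0 0 0;0.01 0 0.02 0 0 0 0;0.01 0 0.028 0 0 0 0;0.01 0 0.036 0 0 0 0;0.01 0 0.044 0 0 0 0;0.01 0 0.052 0 0 0 0;0.01 -0.001 0.06 0 0 0 0;0.01 -0.001 0.066 0 0 0 0;0.01 -0.001 0.072 0 0 0 0;0.01 -0.001 0.077 0 0 0 0;0.01 -0.001 0.08 0 0 0 0;0.01 -0.001 0.082 0 0 0 0;0.01 -0.001 0.082 0 0 0 0;0.01 -0.001 0.082 0 0 0 0"}}

```text
clock: 6.25
tool_pos: [0.5417, -0.0255, 0.2597]
orientation: [-180.0, -0.0, -93.8]
force: [0.4, -1.0, -0.6]
opening: 0.0317
```

Emit:
{"op": "carry_out", "data": {"moves": "0.01 0 0.001 0 0 0 0;0.01 0 0.002 0 0 0 0;0.01 0 0.003 0 0 0 0;0.01 0 0.003 0 0 0 0"}}

```text
clock: 6.65
tool_pos: [0.5384, -0.0253, 0.2596]
orientation: [180.0, -0.0, -93.8]
force: [-0.5, -0.4, -0.5]
opening: 0.0317
```

```bash
python3 sh.py .5356 -.025 .26 -93.83; python3 -c "
from h import *
for n in('top','side'): save(ctrl.snapshot(n),n+'3')
a=cv2.imread('pics/top3.png')[110:250,170:390];b=cv2.imread('pics/side3.png')[120:260,220:440]
cv2.imwrite('pics/m3.png',cv2.resize(np.hstack([a,b]),None,fx=1.8,fy=1.8))"
```

```text
pose [ 0.5384 -0.0253  0.2596] [179.99  -0.   -93.84] open 0.0317 F [-0.5 -0.4 -0.5] t 6.65
shift [-0.0002  0.0028 -0.0004] rot [ 0.0001 -0.     -0.0002]
```

View pics/m3.png

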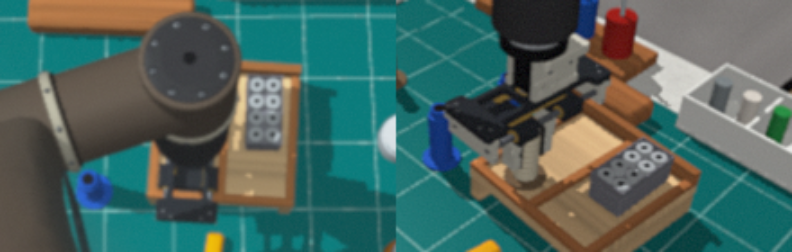

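Not yet in contact with the front strip; I nudge on by a millimetre at a time and watch the force.

Emit:
{"op": "carry_out", "data": {"moves": "0.01 0 0.001 0 0 0 0;0.01 0 0.002 0 0 0 0;0.01 0 0.002 0 0 0 0"}}

```text
clock: 7.05
tool_pos: [0.5364, -0.0252, 0.2596]
orientation: [180.0, -0.0, -93.8]
force: [0.1, 0.0, -1.0]
opening: 0.0315
```

Emit:
{"op": "carry_out", "data": {"moves": "0.01 0 0.001 0 0 0 0;0.01 0 0.001 0 0 0 0;0.01 0 0.001 0 0 0 0"}}

```text
clock: 7.35
tool_pos: [0.5356, -0.0251, 0.2597]
orientation: [-180.0, 0.0, -93.8]
force: [0.1, -0.1, -0.5]
opening: 0.0316
```

```bash
python3 sh.py .5356 -.025 .26 -93.83
```

```text
pose [ 0.5356 -0.0251  0.2597] [-180.      0.    -93.84] open 0.0316 F [ 0.1 -0.1 -0.5] t 7.35
shift [-0.0001 -0.     -0.0003] rot [-0.0001  0.     -0.0002]
```

Emit:
{"op": "carry_out", "data": {"moves": "0.036 0 0 0 0 0 0;0.045 0 0 0 0 0 0;0.055 0 0 0 0 0 0;0.07 0 0 0 0 0 0;0.0876 0 0 0 0 0 0;0.0876 0 0 0 0 0 0;0.0876 0 0 -0.01 0 0 0;0.0876 0 0 -0.03 0 0 0;0.0876 0 0 -0.06 0 0 0;0.0876 0 0 -0.1 0 0 0;0.0876 0 0 -0.13 0 0 0;0.0876 0 0 -0.14 0 0 0;0.0876 0 0 -0.14 0 0 0"}}

```text
clock: 8.65
tool_pos: [0.5357, -0.0251, 0.4019]
orientation: [-179.8, 0.1, -93.8]
force: [-0.1, -0.1, -0.5]
opening: 0.0876
```

```bash
python3 sh.py .401 .2975 .4 -93.83; python3 -c "
from h import *
for n in('top','side'): save(ctrl.snapshot(n),n+'4')
a=cv2.imread('pics/top4.png')[110:250,170:390];b=cv2.imread('pics/side4.png')[120:260,220:440]
cv2.imwrite('pics/m4.png',cv2.resize(np.hstack([a,b]),None,fx=1.8,fy=1.8))"
```

```text
pose [ 0.5357 -0.0251  0.4019] [-1.7978e+02  7.0000e-02 -9.3830e+01] open 0.0876 F [-0.1 -0.1 -0.5] t 8.65
shift [-0.3129  0.156   0.0017] rot [-0.0038  0.0013  0.    ]
```

View pics/m4.png

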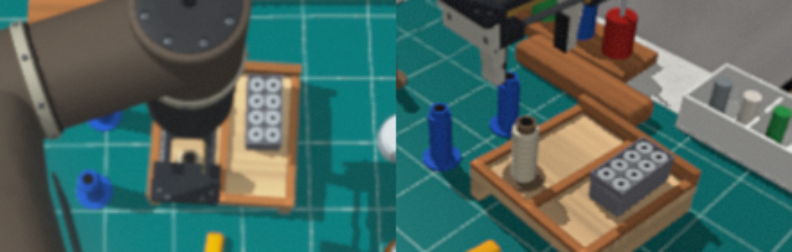

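The old spool stands upright at the front left of its lane (side crop 525,180). Next, the new spool.

Emit:
{"op": "carry_out", "data": {"moves": "0.0876 -0.313 0.156 0.002 0 0 0;0.0876 -0.313 0.156 0.002 0 0 0;0.0876 -0.313 0.156 0.002 0 0 0;0.0876 -0.313 0.156 0.002 0 0 0;0.0876 -0.313 0.156 0.002 0 0 0;0.0876 -0.313 0.156 0.002 0 0 0;0.0876 -0.313 0.156 0.002 0 0 0;0.0876 -0.313 0.156 0.002 0 0 0;0.0876 -0.313 0.156 0.002 0 0 0;0.0876 -0.313 0.156 0.002 0 0 0;0.0876 -0.313 0.156 0.002 0 0 0"}}

```text
clock: 9.85
tool_pos: [0.4012, 0.2965, 0.3971]
orientation: [180.0, -0.1, -93.9]
force: [0.2, 0.8, 0.7]
opening: 0.0875
```

```bash
python3 sh.py .401 .2975 .214 -93.83; python3 -c "
from h import *
for n in('top','side'): save(ctrl.snapshot(n),n+'5')
a=cv2.imread('pics/top5.png')[110:300,80:380];b=cv2.imread('pics/side5.png')[80:270,120:420]
cv2.imwrite('pics/m5.png',cv2.resize(np.hstack([a,b]),None,fx=1.3,fy=1.3))"
```

```text
pose [0.4012 0.2965 0.3971] [ 1.7997e+02 -5.0000e-02 -9.3930e+01] open 0.0875 F [0.2 0.8 0.7] t 9.85
shift [-0.0011  0.0002  0.1831] rot [ 0.0006 -0.0009 -0.0018]
```

View pics/m5.png

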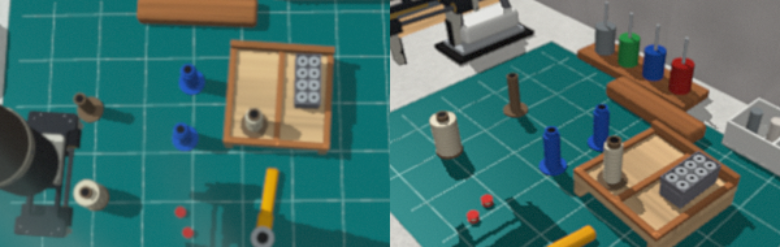

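Emit:
{"op": "carry_out", "data": {"moves": "0.0876 -0.001 0 0.04 0 0 0;0.0876 -0.001 0 0.08 0 0 0;0.0876 -0.001 0 0.11 0 0 0;0.0876 -0.001 0 0.135 0 0 0;0.0876 -0.001 0 0.155 0 0 0;0.0876 -0.001 0 0.17 0 0 0;0.0876 -0.001 0 0.18 0 0 0;0.0876 -0.001 0 0.183 0 0 0;0.07 -0.001 0 0.183 0 0 0;0.06 -0.001 0 0.183 0 0 0;0.055 -0.001 0 0.183 0 0 0;0.051 -0.001 0 0.183 0 0 0;0.045 -0.001 0 0.183 0 0 0;0.03 -0.001 0 0.183 0 0 0;0.03 -0.001 0 0.183 0 0 0;0.03 -0.001 0 0.183 0 0 0"}}

```text
clock: 11.55
tool_pos: [0.4009, 0.2987, 0.215]
orientation: [-180.0, 0.0, -93.8]
force: [-2.0, -0.5, 5.1]
opening: 0.0498
```

Emit:
{"op": "carry_out", "data": {"moves": "0.03 0 0 -0.005 0 0 0;0.03 0 0 -0.015 0 0 0;0.03 0 0 -0.03 0 0 0;0.03 0 0 -0.05 0 0 0;0.03 0 0 -0.075 0 0 0;0.03 0 0 -0.1 0 0 0;0.03 0 0 -0.125 0 0 0;0.03 0 0 -0.15 0 0 0;0.03 0 0 -0.17 0 0 0;0.03 0 0 -0.18 0 0 0;0.03 0 0 -0.185 0 0 0;0.03 0 0 -0.185 0 0 0"}}

```text
clock: 12.75
tool_pos: [0.4008, 0.2985, 0.3997]
orientation: [180.0, 0.0, -93.8]
force: [-0.2, 0.3, -2.1]
opening: 0.0497
```

```bash
python3 sh.py .6254 -.031 .4 -93.83; python3 -c "
from h import *
for n in('top','side'): save(ctrl.snapshot(n),n+'6')
a=cv2.imread('pics/top6.png')[110:300,80:380];b=cv2.imread('pics/side6.png')[80:270,120:420]
cv2.imwrite('pics/m6.png',cv2.resize(np.hstack([a,b]),None,fx=1.3,fy=1.3))
from fit import mask,cyl
" >/dev/null; sed -n '/^def cyl/,/^    return m>0/p' fit.py > mk.py; cat > refit.py <<'E'
from h import *
exec(open("mk.py").read())
from scipy.optimize import minimize
p=np.load("shelf.npy")
def refit(lab,z0,prof,g,views=("top","side")):
    for n in views:
        s=ctrl.snapshot(n);e=np.array(proj(s,[*g,z0+.045]))
        L=ctrl.trace(s,lab)
        if not L: print(n,"none");continue
        d=min(L,key=lambda d:np.hypot((d["extent"][0]+d["extent"][2])/2-e[0],(d["extent"][1]+d["extent"][3])/2-e[1]));m=np.array(d["region"])
        f=lambda xy:1-(mask(s,xy,z0,prof)&m).sum()/max(1,(mask(s,xy,z0,prof)|m).sum())
        o=minimize(f,g,method="Nelder-Mead",options=dict(initial_simplex=[g,(g[0]+.01,g[1]),(g[0],g[1]+.01)],maxiter=60))
        c,q=np.cos(p[2]),np.sin(p[2]);v=o.x-p[:2]
        print(lab,n,np.round(o.x,4),"cost",round(o.fun,3),"local",np.round([c*v[0]+q*v[1],-q*v[0]+c*v[1]],4))
if __name__=="__main__": refit("old_spool_center",.05,old,(.5356,-.025))
E
python3 refit.py
```

```text
pose [0.4008 0.2985 0.3997] [ 1.800e+02  2.000e-02 -9.385e+01] open 0.0497 F [-0.2  0.3 -2.1] t 12.75
shift [ 0.3137 -0.2462 -0.0004] rot [ 0.      0.0003 -0.0003]
old_spool_center top [ 0.5372 -0.0248] cost 0.06 local [-0.0605  0.0488]
old_spool_center side [ 0.5384 -0.0223] cost 0.173 local [-0.0594  0.0513]
```

View pics/m6.png

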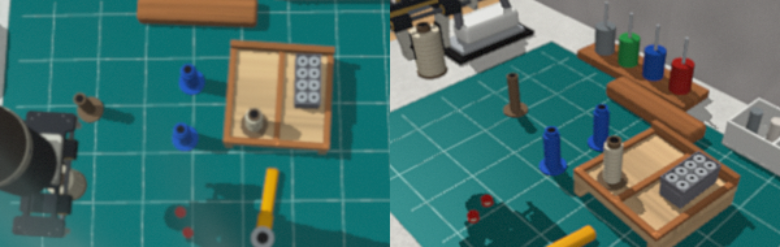

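Emit:
{"op": "carry_out", "data": {"moves": "0.03 0.01 -0.01 0 0 0 0;0.03 0.035 -0.03 0 0 0 0;0.03 0.065 -0.05 0 0 0 0;0.03 0.095 -0.075 0 0 0 0;0.03 0.125 -0.1 0 0 0 0;0.03 0.155 -0.12 0 0 0 0;0.03 0.185 -0.145 0 0 0 0;0.03 0.215 -0.17 0 0 0 0;0.03 0.245 -0.19 0 0 0 0;0.03 0.27 -0.21 0 0 0 0;0.03 0.29 -0.227 0 0 0 0;0.03 0.305 -0.239 0 0 0 0;0.03 0.312 -0.244 0 0 0 0;0.03 0.314 -0.246 0 0 0 0;0.03 0.314 -0.246 0 0 0 0;0.03 0.314 -0.246 0 0 0 0"}}

```text
clock: 14.95
tool_pos: [0.625, -0.0307, 0.3998]
orientation: [-180.0, 0.0, -93.8]
force: [-0.4, 0.2, -2.0]
opening: 0.0495
```

```bash
python3 tgt.py; python3 sh.py .6254 -.031 .267 -93.83; python3 -c "
from h import *
save(ctrl.snapshot('side'),'side7')"
```

```text
old [ 0.5356 -0.025 ] new [ 0.6254 -0.031 ]
pose [ 0.625  -0.0307  0.3998] [-1.800e+02  1.000e-02 -9.381e+01] open 0.0495 F [-0.4  0.2 -2. ] t 14.95
shift [ 0.0003 -0.0004  0.1328] rot [-0.      0.0002  0.0004]
```

View pics/side7.png

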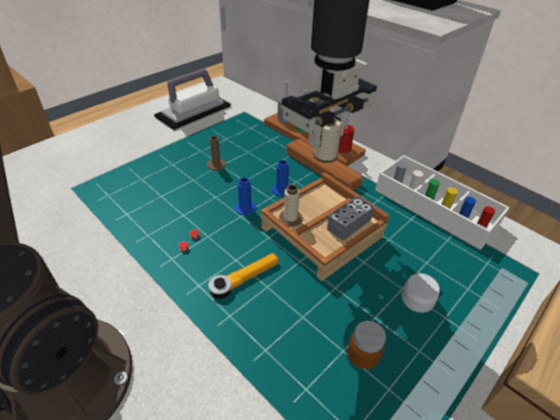

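Emit:
{"op": "carry_out", "data": {"moves": "0.03 0 0 0.02 0 0 0;0.03 0 0 0.045 0 0 0;0.03 0 0 0.07 0 0 0;0.03 0 0 0.09 0 0 0;0.03 0 0 0.105 0 0 0;0.03 0 0 0.115 0 0 0;0.03 0 0 0.122 0 0 0;0.03 0 0 0.127 0 0 0;0.03 0 0 0.13 0 0 0;0.03 0 0 0.131 0 0 0;0.03 0 0 0.132 0 0 0;0.03 0 0 0.132 0 0 0;0.03 0 0 0.132 0 0 0"}}

```text
clock: 16.3
tool_pos: [0.6254, -0.0312, 0.268]
orientation: [-180.0, 0.0, -93.8]
force: [-0.2, 0.6, -1.7]
opening: 0.0493
```

Emit:
{"op": "carry_out", "data": {"moves": "0.03 0 0 0.001 0 0 0;0.03 0 0 0.0015 0 0 0;0.03 0 0 0.002 0 0 0;0.03 0 0 0.002 0 0 0"}}

```text
clock: 16.7
tool_pos: [0.6253, -0.0312, 0.2656]
orientation: [180.0, -0.0, -93.8]
force: [-0.0, -0.3, -1.9]
opening: 0.0495
```

Emit:
{"op": "carry_out", "data": {"moves": "0.03 0 0 0.0005 0 0 0;0.03 0 0 0.001 0 0 0;0.03 0 0 0.001 0 0 0"}}

```text
clock: 17.0
tool_pos: [0.6253, -0.0312, 0.265]
orientation: [-180.0, -0.0, -93.8]
force: [-2.2, 0.4, 2.5]
opening: 0.05
```

```bash
python3 sh.py .6254 -.031 .4 -93.83; python3 -c "
from h import *
s=ctrl.snapshot('side');save(s,'side8')
b=s['image'][110:280,230:430,::-1]
cv2.imwrite('pics/m8.png',cv2.resize(b,None,fx=3.5,fy=3.5,interpolation=cv2.INTER_CUBIC))"
```

```text
pose [ 0.6253 -0.0312  0.265 ] [-179.99   -0.    -93.83] open 0.05 F [-2.2  0.4  2.5] t 17.0
shift [-1.00e-04 -1.00e-04 -1.35e-01] rot [-0.0002 -0.0001  0.    ]
```

View pics/m8.png

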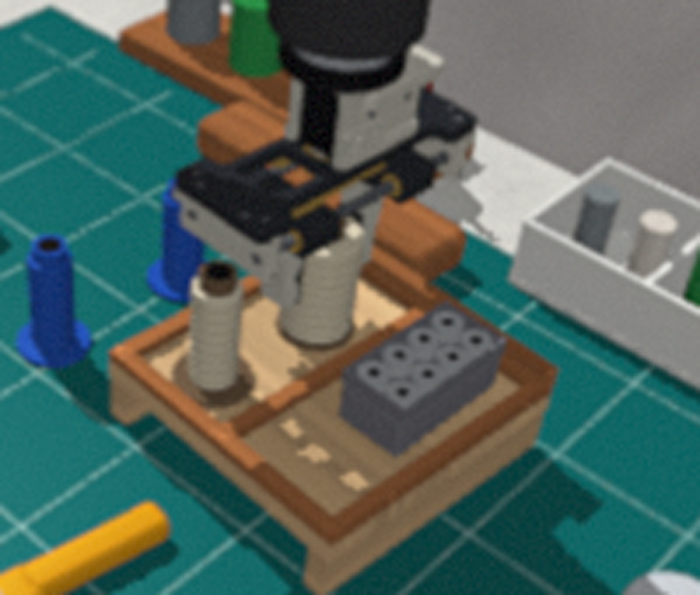

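The force has turned upward, so the spool is on the board. I release it with a limited opening, rise, then move clear.

Emit:
{"op": "carry_out", "data": {"moves": "0.052 0 0 0 0 0 0;0.056 0 0 0 0 0 0;0.062 0 0 0 0 0 0;0.068 0 0 0 0 0 0;0.068 0 0 0 0 0 0;0.068 0 0 -0.01 0 0 0;0.068 0 0 -0.03 0 0 0;0.068 0 0 -0.06 0 0 0;0.068 0 0 -0.1 0 0 0;0.068 0 0 -0.14 0 0 0;0.068 0 0 -0.14 0 0 0;0.068 -0.05 0 -0.14 0 0 0;0.068 -0.1 0 -0.14 0 0 0;0.068 -0.15 0 -0.14 0 0 0;0.068 -0.2 0 -0.14 0 0 0;0.068 -0.25 0 -0.14 0 0 0;0.068 -0.3 0 -0.14 0 0 0;0.068 -0.3 0 -0.14 0 0 0;0.068 -0.3 0 -0.14 0 0 0"}}

```text
clock: 18.95
tool_pos: [0.6451, 0.2696, 0.4045]
orientation: [180.0, -0.0, -93.7]
force: [-0.5, -1.0, -0.1]
opening: 0.0677
```

```bash
python3 -c "
from refit import *
print(ctrl.get_obs()['clock'],ctrl.get_obs()['tool_pos'])
refit('old_spool_center',.05,old,(.5356,-.025))
refit('new_spool_center',.05,new,(.6254,-.031))
ims=[]
for n in('top','side'):
    s=ctrl.snapshot(n);save(s,n+'9')
    print(n,'case',[ (np.round(atz(s,*d['at'],.071),3),round(d['confidence'],2)) for d in ctrl.mark_of(s,'bobbin_case_center')[:1]])
a=cv2.imread('pics/top9.png')[110:270,210:370];b=cv2.imread('pics/side9.png')[130:290,240:400]
cv2.imwrite('pics/m9.png',cv2.resize(np.hstack([a,b]),None,fx=2.5,fy=2.5,interpolation=cv2.INTER_CUBIC))"
```

```text
18.95 [0.64514554 0.2696494  0.40450263]
old_spool_center top [ 0.5361 -0.0261] cost 0.087 local [-0.0614  0.0474]
old_spool_center side [ 0.5362 -0.0237] cost 0.149 local [-0.0615  0.0498]
new_spool_center top [ 0.6264 -0.0375] cost 0.091 local [0.0294 0.0421]
new_spool_center side [ 0.6253 -0.0337] cost 0.043 local [0.028  0.0458]
top case [(array([ 0.616, -0.132,  0.071]), 0.98)]
side case []
```

View pics/m9.png

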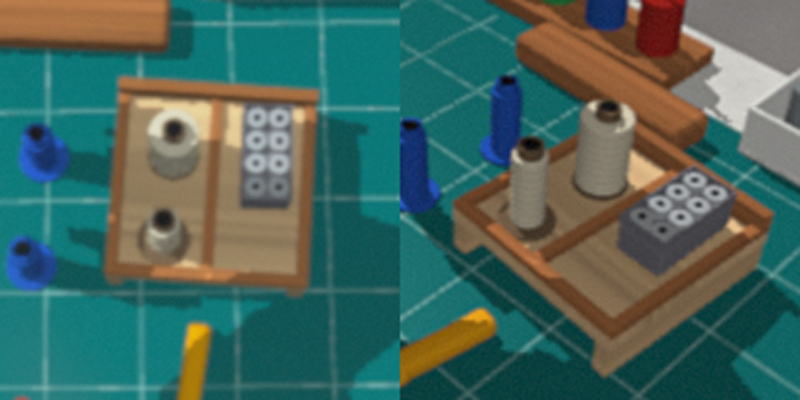

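```bash
python3 -c "
from plant import ctrl
print(ctrl.close_job())"
```

```text
the job is handed in; nothing more can be done
None
```

The job is done and handed in; the clock read about 19 s at my final checks, against the 54 s limit.

**What I did:** I gripped the part-used spool by its winding and slid it about 88 mm forward along the left lane. I released it at the front edge. I then lifted the full cream spool from the table and set it upright behind the old one. I released it and moved the arm clear to the left.

**Final checks (shelf frame, both cameras):**

| Item | x (mm) | y (mm) | State |
|---|---|---|---|
| Old spool | about −61 | about 48 | Upright; foot about 1–2 mm from the front strip, and contact with the strip was never felt |
| New spool | about +29 | 42 to 46 | Upright, inside the lane |

- **Bobbin case:** the top camera puts it where it was at the start, within about 3 mm. The last side picture gave no detection of it, but by eye it looks unmoved.
- **Disagreements:** the two cameras differ by up to 4 mm in y, slightly more than the stated calibration error. All the clearances are larger than that, except the gap between the old spool's foot and the front strip.
- **Forces:** every reading the robot reported at the end of a move was 6 N or less.

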